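# Seat the stepped cast bracket on the receiver chassis

## Task

Gently set the grey cast bracket with the red spot into the white outline on the receiver chassis, its tall heel on the dark plate and its red-spotted toe on the blue ledge, so that it stands level, and let go of it. Then check that it does not rock: with the gripper, press straight down on the red spot, about as firmly as a finger on a stiff doorbell (roughly 10 N), and move away. Leave the black bracket where it is.

Things in the scene. Friction and masses are not known exactly. Their poses are not given: they have to be found in the camera images.
- boss (a point): Centre of the grey bracket's round boss: a 34 mm disc, 26 mm thick along y, flat faces, centre 56 mm and top 73 mm above the heel's underside. Axes: x from heel to toe, z up. Below it a web 14 mm thick (y) on a foot 56 mm wide (y), from x -25 (heel end) to +82 mm (toe end), top 24 mm above the heel's underside; the toe's underside (x over 25 mm) is 12 mm higher than the heel's. About 0.4 kg.
- red_spot (a point): Centre of the top face of the red spot (solid, 26 mm diameter, 6 mm high, does not give) on the grey bracket's toe, 66 mm in the bracket's +x from the boss centre, 30 mm above the heel's underside. A thin rib slopes from the boss down to the foot, ending short of the spot. At the start the bracket stands on its heel on the bench, the toe hanging free.
- seat (a point): Point on the fixed chassis' dark plate straight below the boss centre when the bracket fills the white outline; x points to the blue ledge (as heel to toe), z up; 8 mm above the bench. Plate 180 (x) by 200 mm (y). The ledge, 12 mm above the plate, starts 40 mm in +x, leaving 15 mm between heel and ledge, and is 78 mm long, full width. Two posts 22 mm high stand at x -40, y +-83 mm.
- black_boss (a point): Centre of the round boss of the black bracket, 56 mm above the bench: alike in shape but with a flat foot and no red spot. Not needed; leave it alone.
Mind the look-alikes: they are no part of the job. What is shaped like the part that bears boss but green, purple or yellow is not meant.

How it is judged:
By the outcome, as a careful person would: the job done as asked, in the order asked, and still so for the second after the job is handed in, with the robot touching nothing.
It also fails if it takes over 48 s, if anything falls off the work surface, if the arm or the gripper's body presses on something with over 40 N, if the wrist force passes 120 N, or if a joint passes its speed limit or range.

## Robot

A 6-joint arm with a two-finger parallel gripper is mounted at the origin on the work surface. World frame = base frame: x ahead of the robot, y to its left, z up, the work surface at z = 0. Lengths are in m, angles in degrees, forces in N, time in s.
With the tool pointing down it reaches from about 0.4 to 0.825 m from the base axis. Payload 7 kg.
Tool frame: the origin (TCP) lies between the finger pads; the fingertips stand 19 mm ahead of it and the grasp point (between the pads) is the TCP; z points along the fingers, y is the line along which they close (so a half turn about z gives the same grasp; the last joint's range is limited). The gripper opens to 88 mm and grips with 3 to 60 N. Pads are 19 mm wide; open, the fingers measure 130 mm over their backs; the gripper's body (78 mm by 193 mm) begins 47 mm behind the grasp point.
Start: joints at [-55.571, 20.546, 0.682, 0, -70.136, -16.507], TCP at [0.208, -0.642, 0.246] pointing down, gripper open.
Joint ranges: [-176.03, 176.03], [-82.01, 121.73], [-58.28, 71.71], [-173.87, 95.51], [-174.79, -0.11], [-173.66, 173.66]. Speed limits (degrees/s): [136.94, 136.94, 172.46, 180, 180, 180].

## Interface

Orientations are given as [roll, pitch, yaw] about the fixed x, y, z axes, in that order (R = Rz(yaw) Ry(pitch) Rx(roll)).
In Python, from plant import get_obs, snapshot, close_job, spot_in, spot_point gives the robot as it stands.
- The arm moves only by the tool play_rows, never from a script. Its argument "plan" is a list of rows, each a list of 6 numbers: the shift along the tool's x, y, z in cm, then the turn, a rotation vector about the tool's x, y, z in degrees. A call has 1 to 20 rows; each row shifts and turns the commanded pose from where the row before left it, along the tool's axes as they then stand; what a row does not reach is not made up. A row lasts 1/12 s, in which the tool goes at most 41.7 mm and 7.16 degrees, less where a joint would pass 70% of its speed; a pose out of reach is approached as far as the arm can. A call is refused whole if a number of a shift passes 4.17 or a number of a turn 7.16, either way. A call with a gripper value outside its range is refused whole. "grip" is the finger opening in cm, from 0 to 8.76, set as the call begins (left out, the last holds). The fingers move at their own pace and stop on an object; the grip force is fixed at half the most. Time passes only in rows, so rows that do not move let the fingers close. It gives the time, the measured TCP pose, the force, the opening and the grip force at its end, in the units of the state.
- get_obs(): the state, without advancing time (a new reading comes with each control period).
- snapshot(name): name is "scene" or "top" or "wrist"; returns a dict with "frame" (420x560x3 uint8, red, green, blue), "fx", "fy", "cx", "cy" (pixels), "position" and "attitude" of the camera in the world. Camera axes: x right, y down, z forward; pixel columns grow to the right and rows downward; lengths in m; the calibration is good to about 2 mm. A picture is of the moment at which its call begins. There is no depth.
- close_job(): hands the job in; it is judged then, once.
Trained networks look in the newest picture that a camera, given by its name, has taken for a name from the list of things; names that differ only in an ending like _2 or _b are one class to them, and where a whole thing is asked for, a point or a joint stands for the part that bears it (a point fixed in the world has none). Each returns a list of dicts, best first, with "score" (0 to 1); they miss things now and then, are a little off and sometimes report something else, mostly with a low value. They report only what shows in the picture. A call takes as long as a camera call. They do not tell look-alikes from the thing itself.
- spot_in(camera, thing): "position" ([x, y, z] in m, in world coordinates, good to about 4 mm: the middle of the surface that is visible of it).
- spot_point(camera, thing): "position" ([x, y, z] in m, in world coordinates, good to about 4 mm: a listed point, or the origin of a listed thing).
The state is a dict: "clock": time; "joint_pos": joint angles; "qvel": joint speeds; "tau": joint torques, N m; "tool_pos": TCP position; "orientation": TCP orientation; "force": force on the tool from outside, world axes, zero at the start; "moment": the same for the moment, N m; "opening": finger opening in m; "gripper_force": force on a finger pad.
Only numpy, scipy, OpenCV 4.12 (cv2) and the standard library are available. Lean on these libraries where they do the work, as an engineer would, in place of code of your own. Each camera call takes 0.05 s, during which the arm holds its last target. There are 200 camera calls.

## Working session

There is one attempt and no reset: what is moved stays moved. The work goes in short steps, Python scripts to look and compute and a tool call to move; the robot and the scene stay as the last step left them, time stands still between calls to the robot, and variables do not carry over. Pictures are saved under pics/ and viewed, at most 10 in all, crops included, and the job is handed in when it is done.

Besides the shell and the picture viewer there is one more tool, called by a JSON object that holds its "api" and its "payload". play_rows: Moves the arm, as the interface text tells. Its arguments: {"type":"object","properties":{"plan":{"type":"array","items":{"type":"array","items":{"type":"number"}}},"grip":{"type":"number"}},"required":["plan"]}

```bash
mkdir -p pics; python3 - <<'E'
from plant import *
import cv2
for c in ("scene","top"):
    s=snapshot(c); cv2.imwrite(f"pics/{c}1.png",s["frame"][:,:,::-1])
    print(c,s["fx"],s["fy"],s["cx"],s["cy"],s["position"],s["attitude"])
    for t in ("boss","red_spot","seat","black_boss"):
        print(t,[(round(d["score"],2),[round(float(v),4) for v in d["position"]]) for d in spot_point(c,t)])
print(get_obs())
E
```

```text
scene 383.03980519084735 383.03980519084735 276.2247270224545 212.1492504225974 [0.78002619 0.40191411 0.60582978] [-135.37383202   -0.56937034  151.99036405]
boss [(0.78, [0.3634, 0.15, 0.0533]), (0.72, [0.4781, -0.3591, 0.0558]), (0.59, [0.4602, -0.0755, 0.0536]), (0.59, [0.3772, -0.2089, 0.0595])]
red_spot [(0.96, [0.5178, -0.1016, 0.0306]), (0.83, [0.3163, -0.1893, 0.0288]), (0.82, [0.314, 0.1925, 0.0333]), (0.6, [0.4674, -0.4238, 0.0302])]
seat [(0.88, [0.5353, 0.1905, 0.0068])]
black_boss [(0.73, [0.6235, -0.2614, 0.0538])]
top 432.2443944116787 432.2443944116787 276.46131638615157 211.24585190408186 [ 0.36470507 -0.08353861  0.98403332] [-1.69415983e+02  5.35497503e-02 -9.16994669e+01]
boss [(0.92, [0.4614, -0.0778, 0.054]), (0.79, [0.364, 0.1497, 0.0533]), (0.73, [0.4727, -0.3637, 0.0511]), (0.58, [0.3811, -0.2109, 0.0584]), (0.51, [0.5397, 0.1891, 0.0051])]
red_spot [(0.83, [0.5185, -0.1073, 0.0291]), (0.72, [0.4728, -0.428, 0.031]), (0.62, [0.3179, -0.1858, 0.0285]), (0.59, [0.3145, 0.1924, 0.0289])]
seat [(0.59, [0.5376, 0.1902, 0.006])]
black_boss [(0.96, [0.6235, -0.2622, 0.0532])]
{'clock': 0.5, 'joint_pos': array([-5.55707634e+01,  2.05470402e+01,  6.80265617e-01, -2.30057190e-03,
       -7.01356345e+01, -1.65069791e+01]), 'qvel': array([ 0.0092926 , -0.09984821,  0.01493808,  0.00075668,  0.04114552,
        0.05011229]), 'tau': array([ 5.70501743e-04, -5.81798995e+01,  2.93067205e+01,  6.99716762e+00,
        1.18606864e-02, -2.82868956e-05]), 'tool_pos': array([ 0.20769412, -0.64220993,  0.24553344]), 'orientation': array([ 1.79997075e+02,  1.38998825e-03, -1.62078524e+02]), 'force': array([-0.8772096 ,  0.52727767, -1.35355161]), 'moment': array([ 0.01630111, -0.01285187,  0.0300045 ]), 'gripper_force': 0.0, 'opening': 0.08769374946308486}
```

View pics/scene1.png

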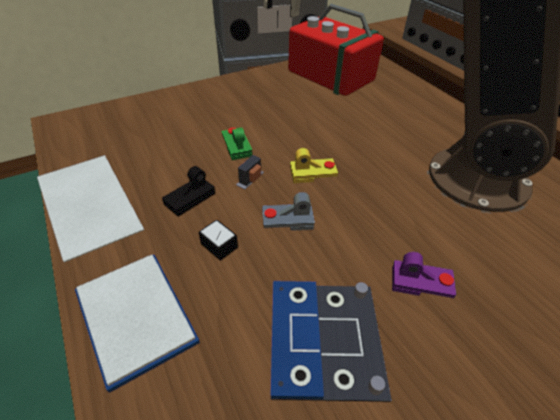

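View pics/top1.png

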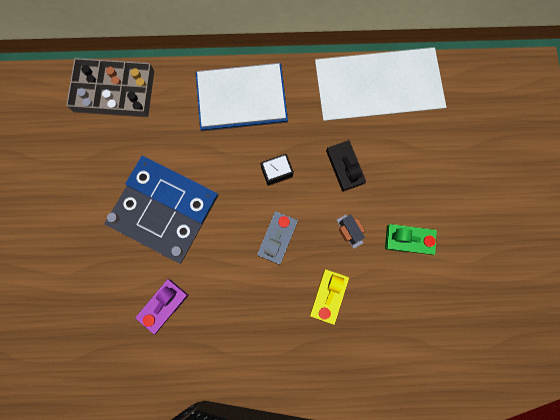

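The grey bracket is at top px (277,238), with its red spot at (284,222). In the scene view it is at (288,212). The chassis is at top px (160,208), with the blue ledge up and right and the outline around (162,208). The spotter agrees with both positions. Next I'll get the yaws from edges.

```bash
cat > h.py <<'E'
import numpy as np, cv2
from scipy.spatial.transform import Rotation as R
from plant import *
def ray(s,uv,z):
    uv=np.atleast_2d(np.asarray(uv,float))
    d=np.c_[(uv[:,0]-s["cx"])/s["fx"],(uv[:,1]-s["cy"])/s["fy"],np.ones(len(uv))]
    d=d@R.from_euler("xyz",s["attitude"],degrees=True).as_matrix().T
    p=np.array(s["position"]); return p+d*((z-p[2])/d[:,2])[:,None]
def proj(s,P):
    M=R.from_euler("xyz",s["attitude"],degrees=True).as_matrix()
    c=(np.atleast_2d(P)-np.array(s["position"]))@M
    return np.c_[s["fx"]*c[:,0]/c[:,2]+s["cx"],s["fy"]*c[:,1]/c[:,2]+s["cy"]]
def blob(m,near):
    n,l,st,c=cv2.connectedComponentsWithStats(m.astype(np.uint8))
    i=min((i for i in range(1,n) if st[i,4]>15),key=lambda i:np.hypot(*(c[i]-near)))
    return l==i
def pts(m): y,x=np.nonzero(m); return np.c_[x,y]
def axis(P):   # centre and long-axis via min area rect (mm)
    (cx,cy),(w,h),a=cv2.minAreaRect((P[:,:2]*1000).astype(np.float32))
    return (round(cx/1000,4),round(cy/1000,4)),(round(w,1),round(h,1)),round(a,1)
E
cat > m1.py <<'E'
from h import *
for c in ("top","scene"):
    s=snapshot(c); f=s["frame"].astype(int); hsv=cv2.cvtColor(s["frame"],cv2.COLOR_RGB2HSV).astype(int)
    r,g,b=f[...,0],f[...,1],f[...,2]
    red=(r>150)&(g<80)&(b<80)
    print(c,"red",ray(s,pts(blob(red,proj(s,[.518,-.104,.03])[0])).mean(0),.030).round(4))
    grey=(abs(r-g)<35)&(b>=r)&(r>50)&(r<150)&(abs(b-r)<40)
    m=blob(grey|red,proj(s,[.48,-.087,.024])[0]); print("foot",m.sum(),axis(ray(s,pts(m),.024)))
    blue=(b>r+50)&(b>g+35)
    m=blob(blue,proj(s,[.606,.153,.02])[0]); print("ledge",m.sum(),axis(ray(s,pts(m),.020)))
    w=(f.min(-1)>140)
    for x,z in ((-10,.008),(50,.02)):
        a=np.radians(-28); p=proj(s,[.537+x*np.cos(a)/1000,.190+x*np.sin(a)/1000,z])[0]
        q=pts(w); d=np.hypot(*(q-p).T); 
        n,l,st,cc=cv2.connectedComponentsWithStats(w.astype(np.uint8))
        for i in range(1,n):
            if np.hypot(*(cc[i]-p))<40 and st[i,4]>10: print("white",z,st[i,4],axis(ray(s,pts(l==i),z)))
E
python3 m1.py
```

```text
top red [[ 0.5194 -0.1031  0.03  ]]
foot 1091 ((0.4851, -0.0877), (55.2, 106.6), 66.0)
ledge 2496 ((0.6048, 0.1529), (200.2, 77.9), 61.4)
white 0.008 87 ((0.5963, 0.1628), (66.8, 44.7), 61.6)
white 0.008 86 ((0.5758, 0.2504), (28.1, 29.3), 27.1)
white 0.008 121 ((0.5392, 0.1896), (66.1, 65.8), 61.2)
white 0.008 92 ((0.5077, 0.1262), (27.9, 27.4), 0.4)
white 0.008 59 ((0.4627, 0.1415), (18.2, 18.1), 0.8)
white 0.02 81 ((0.6344, 0.217), (28.9, 27.6), 1.7)
white 0.02 87 ((0.5934, 0.1597), (66.0, 44.1), 61.6)
white 0.02 86 ((0.5732, 0.2463), (27.7, 28.9), 27.1)
white 0.02 89 ((0.567, 0.0946), (28.1, 27.3), 0.1)
white 0.02 121 ((0.537, 0.1862), (65.3, 65.0), 61.2)
white 0.02 92 ((0.5059, 0.1236), (27.5, 27.0), 0.4)
scene red [[ 0.5202 -0.1025  0.03  ]]
foot 766 ((0.4867, -0.0856), (58.3, 105.4), 66.2)
ledge 845 ((0.5898, 0.1608), (56.6, 42.6), 60.2)
white 0.008 126 ((0.5068, 0.1255), (29.6, 28.3), 17.1)
white 0.008 188 ((0.5387, 0.1886), (66.3, 65.7), 61.1)
white 0.02 156 ((0.5939, 0.1585), (65.2, 43.9), 62.3)
white 0.02 188 ((0.5436, 0.1929), (65.0, 64.3), 61.1)
```

Measured poses:
- **Boss:** about (0.4596, -0.0758), yaw -24.2°. The foot measures 55x107 mm, as it should.
- **Seat:** about (0.5363, 0.1905), yaw -28.6°. The ledge measures 200x78 mm, and the outline is the foot plus 5 mm all round.

Now I'll move over the bracket.

{"api": "play_rows", "payload": {"plan": [[-2.45,2.7,0.27,0,0,0],[-2.45,2.7,0.27,0,0,0],[-2.45,2.7,0.27,0,0,0],[-2.45,2.7,0.27,0,0,0],[-2.45,2.7,0.27,0,0,0],[-2.45,2.7,0.27,0,0,0],[-2.45,2.7,0.27,0,0,0],[-2.45,2.7,0.27,0,0,0],[-2.45,2.7,0.27,0,0,0],[-2.45,2.7,0.27,0,0,0],[-2.45,2.7,0.27,0,0,0],[-2.45,2.7,0.27,0,0,0],[-2.45,2.7,0.27,0,0,0],[-2.45,2.7,0.27,0,0,0],[-2.45,2.7,0.27,0,0,0],[-2.45,2.7,0.27,0,0,0],[-2.45,2.7,0.27,0,0,0]], "grip": 8.76}}

```text
clock: 2.02
tool_pos: [0.4632, -0.0755, 0.2001]
orientation: [-180.0, 0.1, -162.1]
force: [1.1, -0.5, -0.8]
opening: 0.0876
gripper_force: 0.0
```

{"api": "play_rows", "payload": {"plan": [[0,0,0,0,0,-6.9],[0,0,0,0,0,-6.9],[0,0,0,0,0,-6.9],[0,0,0,0,0,-6.9],[0,0,0,0,0,-6.9],[0,0,0,0,0,-6.9],[0,0,0,0,0,-6.9],[0,0,0,0,0,-6.9],[0,0,0,0,0,-6.9],[0,0,0,0,0,-6.9],[0,0,0,0,0,-6.9],[0,0,0,0,0,-6.9],[0,0,0,0,0,-6.9],[0,0,0,0,0,-6.9],[0,0,0,0,0,-6.9],[0,0,0,0,0,-6.9],[0,0,0,0,0,-6.9],[0,0,0,0,0,-6.9],[0,0,0,0,0,-6.9],[0,0,0,0,0,-6.9]]}}

```text
clock: 3.68
tool_pos: [0.4628, -0.0773, 0.1999]
orientation: [-180.0, -0.0, -23.7]
force: [-0.2, -0.5, 0.1]
opening: 0.0876
gripper_force: 0.0
```

```bash
cat > m2.py <<'E'
from h import *
s=snapshot("wrist"); cv2.imwrite("pics/w1.png",s["frame"][:,:,::-1]); f=s["frame"].astype(int)
r,g,b=f[...,0],f[...,1],f[...,2]; red=(r>150)&(g<80)&(b<80)
o=get_obs(); print(o["clock"],o["tool_pos"],o["orientation"],o["force"],s["position"])
m=blob(red,proj(s,[.5197,-.1028,.03])[0]); print("red",m.sum(),ray(s,pts(m).mean(0),.030).round(4))
print("boss",[(round(d["score"],2),d["position"].round(4) if hasattr(d["position"],"round") else d["position"]) for d in spot_point("wrist","boss")])
E
python3 m2.py
```

```text
3.7333 [ 0.46279574 -0.0773223   0.19989133] [-1.79981904e+02 -2.48332396e-02 -2.32252198e+01] [ 0.94277804  0.18887638 -0.46756929] [ 0.5270268  -0.10474492  0.33911467]
red 35 [[ 0.5212 -0.1123  0.03  ]]
boss [(0.59, [0.3803, -0.2059, 0.0547])]
```

View pics/w1.png

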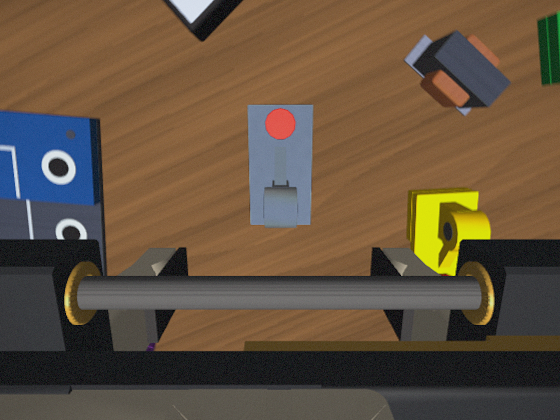

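The wrist view shows the bracket upright in the picture: red spot at (280,124), boss at (281,205), foot edges at columns 249 and 312. My red threshold was too strict, so I'll remeasure.

```bash
cat > m2.py <<'E'
from h import *
s=snapshot("wrist"); f=s["frame"].astype(int)
r,g,b=f[...,0],f[...,1],f[...,2]; red=(r>150)&(r>g+80)&(r>b+80)
o=get_obs(); print(o["clock"],o["tool_pos"],o["orientation"])
m=blob(red,(280,124)); print("red",m.sum(),ray(s,pts(m).mean(0),.030).round(4))
m=blob((b>=r+3)&(r>60)&(f.max(-1)<190)|red,(280,160)); p=ray(s,pts(m),.024); print("foot",m.sum(),axis(p))
E
python3 m2.py
```

```text
3.8333 [ 0.46275322 -0.07734277  0.19982843] [-1.79988213e+02 -1.65913463e-02 -2.42571223e+01]
red 717 [[ 0.5213 -0.1035  0.03  ]]
foot 7447 ((0.4859, -0.0878), (55.6, 107.6), 66.1)
```

The bracket is within 1 mm of the expected position, so I'll descend and grasp.

{"api": "play_rows", "payload": {"plan": [[0,0,3.5,0,0,0],[0,0,3.5,0,0,0],[0,0,3.5,0,0,0],[0,0,2.5,0,0,0],[0,0,1.2,0,0,0],[0,0,0.6,0,0,0],[0,0,0,0,0,0],[0,0,0,0,0,0]]}}

```text
clock: 4.5
tool_pos: [0.4632, -0.0773, 0.0521]
orientation: [-180.0, -0.0, -24.2]
force: [0.0, -0.3, 1.0]
opening: 0.0877
gripper_force: 0.0
```

{"api": "play_rows", "payload": {"plan": [[0,0,0,0,0,0],[0,0,0,0,0,0],[0,0,0,0,0,0],[0,0,0,0,0,0],[0,0,0,0,0,0],[0,0,0,0,0,0],[0,0,0,0,0,0],[0,0,0,0,0,0],[0,0,0,0,0,0],[0,0,0,0,0,0],[0,0,0,0,0,0],[0,0,0,0,0,0]], "grip": 1.5}}

```text
clock: 5.5
tool_pos: [0.4626, -0.0774, 0.0516]
orientation: [180.0, 0.0, -24.1]
force: [-0.7, -0.7, -0.2]
opening: 0.0255
gripper_force: 30.0
```

{"api": "play_rows", "payload": {"plan": [[0,0,-0.3,0,0,0],[0,0,-0.7,0,0,0],[0,0,-1,0,0,0],[0,0,-1.5,0,0,0],[0,0,-1.5,0,0,0],[0,0,-1.5,0,0,0],[0,0,-1,0,0,0],[0,0,-0.5,0,0,0]]}}

```text
clock: 6.17
tool_pos: [0.4632, -0.0772, 0.1334]
orientation: [-179.9, -0.1, -24.1]
force: [0.6, 0.9, -4.0]
opening: 0.0258
gripper_force: 30.0
```

{"api": "play_rows", "payload": {"plan": [[-0.12,-0.9,0,0,0,0],[-0.25,-1.8,0,0,0,0],[-0.35,-2.4,0,0,0,0],[-0.4,-2.8,0,0,0,0],[-0.4,-2.8,0,0,0,0],[-0.4,-2.8,0,0,0,0],[-0.4,-2.8,0,0,0,0],[-0.4,-2.8,0,0,0,0],[-0.4,-2.8,0,0,0,0],[-0.35,-2.5,0,0,0,0],[-0.28,-1.9,0,0,0,0],[-0.17,-1.1,0,0,0,1.5],[0,0,0,0,0,1.5],[0,0,0,0,0,1.5],[0,0,0,0,0,0],[0,0,0,0,0,0]]}}

```text
clock: 7.5
tool_pos: [0.5383, 0.1888, 0.131]
orientation: [179.9, 0.0, -28.5]
force: [0.4, 0.1, -5.2]
opening: 0.0261
gripper_force: 30.0
```

```bash
cat > m3.py <<'E'
from h import *
import sys
o=get_obs(); print(o["clock"],o["tool_pos"],o["orientation"],o["force"],o["moment"],o["opening"])
T=R.from_euler("xyz",o["orientation"],degrees=True).as_matrix(); t=o["tool_pos"]
L={}
for c in ("wrist","scene"):
    s=snapshot(c); f=s["frame"].astype(int); cv2.imwrite(f"pics/{c}_{sys.argv[1]}.png",s["frame"][:,:,::-1])
    r,g,b=f[...,0],f[...,1],f[...,2]; red=(r>130)&(r>g+70)&(r>b+70)
    P=t+T@np.array([.063,0,.022]); q=proj(s,P)[0]   # expected spot if not tilted
    try:
        m=blob(red,q); c2=pts(m).mean(0); print(c,"expected",q.round(1),"seen",c2.round(1),m.sum())
        d=ray(s,c2,P[2])[0]-P; print(" apparent shift in tool axes (mm)",(T.T@d*1000).round(1))
        L[c]=(np.array(s["position"]),ray(s,c2,P[2])[0])
    except Exception as e: print(c,e)
if len(L)==2:
    A=np.zeros((3,3));B=np.zeros(3)
    for p,q in L.values():
        u=(q-p)/np.linalg.norm(q-p);M=np.eye(3)-np.outer(u,u);A+=M;B+=M@p
    X=np.linalg.solve(A,B);print("spot in tool mm",(T.T@(X-t)*1000).round(1),"world",X.round(4))
E
python3 m3.py a
```

```text
7.5 [0.53831134 0.18879714 0.13104203] [ 1.79943212e+02  3.90896606e-02 -2.85422050e+01] [ 0.36037218  0.12694665 -5.21312704] [-0.02861843  0.16943538 -0.00470998] 0.02606293720122504
wrist expected [280.8 132.2] seen [279.5 129.2] 2638
 apparent shift in tool axes (mm) [ 1.3 -0.5 -0. ]
scene expected [306.9 302.9] seen [306.8 303.1] 208
 apparent shift in tool axes (mm) [ 0.2 -0.2 -0. ]
spot in tool mm [63.8 -0.6 21.3] world [0.5946 0.1588 0.1097]
```

View pics/scene_a.png

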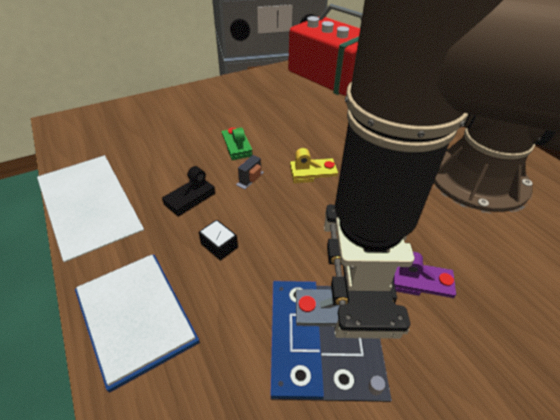

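View pics/wrist_a.png

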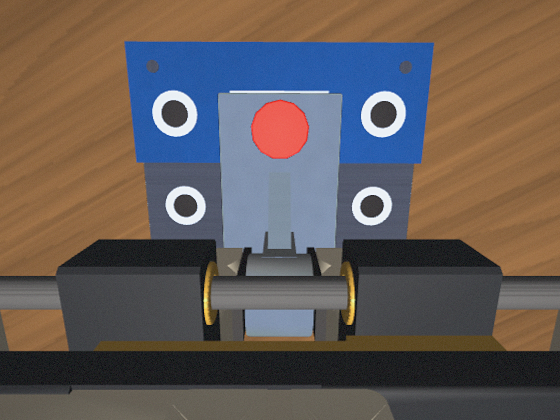

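The bracket hangs level in the gripper: the spot is at (63.8, -0.6, 21.3) mm in the tool frame, against 63/0/22 expected. In the wrist view it is centred between the rings (mid column 279.5 against 280). I'll check the ledge in the wrist view against the seat estimate.

```bash
python3 - <<'E'
from h import *
s=snapshot("wrist"); a=np.radians(-28.6); S=np.array([.5363,.1905,0])
X=np.array([np.cos(a),np.sin(a),0]);Y=np.array([-X[1],X[0],0])
q=ray(s,[(126,42),(433,43),(137,163),(421,163)],.02)-S
print((np.c_[q@X,q@Y]*1000).round(1))
q=ray(s,[(175,114),(383,114)],.02)-S; print((np.c_[q@X,q@Y]*1000).round(1))
q=ray(s,[(230,92),(328,92)],.02)-S; print((np.c_[q@X,q@Y]*1000).round(1))
E
```

```text
[[118.9  99.2]
 [118.6 -99.4]
 [ 40.7 100.1]
 [ 41.  -99.8]]
[[ 74.   70.9]
 [ 74.2 -70.5]]
[[ 88.3  33. ]
 [ 88.4 -32.6]]
```

The ledge agrees to within 1 mm. I'll descend to about 5 mm above the plate, then go slowly.

{"api": "play_rows", "payload": {"plan": [[0.07,0,1,0,0,0],[0,0,1.5,0,0,0],[0,0,1.5,0,0,0],[0,0,1.2,0,0,0],[0,0,0.8,0,0,0],[0,0,0.5,0,0,0],[0,0,0,0,0,0],[0,0,0,0,0,0]]}}

```text
clock: 8.32
tool_pos: [0.5395, 0.1885, 0.0667]
orientation: [180.0, -0.0, -28.6]
force: [0.2, 1.2, -4.0]
opening: 0.0258
gripper_force: 30.0
```

{"api": "play_rows", "payload": {"plan": [[0,0,0.1,0,0,0],[0,0,0.1,0,0,0],[0,0,0.1,0,0,0],[0,0,0.1,0,0,0],[0,0,0.05,0,0,0],[0,0,0,0,0,0],[0,0,0,0,0,0]]}}

```text
clock: 8.9
tool_pos: [0.5393, 0.1885, 0.0622]
orientation: [-180.0, 0.0, -28.6]
force: [0.0, 0.5, -4.2]
opening: 0.026
gripper_force: 30.0
```

{"api": "play_rows", "payload": {"plan": [[0,0,0.06,0,0,0],[0,0,0.06,0,0,0],[0,0,0.06,0,0,0],[0,0,0,0,0,0],[0,0,0,0,0,0]]}}

```text
clock: 9.32
tool_pos: [0.5393, 0.1885, 0.0603]
orientation: [180.0, 0.0, -28.6]
force: [0.4, 0.2, -3.7]
opening: 0.0258
gripper_force: 30.0
```

{"api": "play_rows", "payload": {"plan": [[0,0,0.03,0,0,0],[0,0,0.03,0,0,0],[0,0,0,0,0,0]]}}

```text
clock: 9.57
tool_pos: [0.5394, 0.1885, 0.0597]
orientation: [-180.0, -0.0, -28.6]
force: [0.2, 0.1, -4.2]
opening: 0.0261
gripper_force: 30.0
```

{"api": "play_rows", "payload": {"plan": [[0,0,0.03,0,0,0],[0,0,0.02,0,0,0],[0,0,0,0,0,0]]}}

```text
clock: 9.82
tool_pos: [0.5394, 0.1885, 0.0596]
orientation: [-180.0, -0.0, -28.6]
force: [-2.4, 0.5, 1.2]
opening: 0.0261
gripper_force: 30.0
```

It has made contact: the weight is carried and about 1 N extra is pressing. I'll release and lift away.

{"api": "play_rows", "payload": {"plan": [[0,0,0,0,0,0],[0,0,0,0,0,0],[0,0,0,0,0,0],[0,0,0,0,0,0],[0,0,0,0,0,0],[0,0,0,0,0,0]], "grip": 6}}

```text
clock: 10.32
tool_pos: [0.5395, 0.1885, 0.0593]
orientation: [-180.0, -0.0, -28.6]
force: [0.3, 0.1, 0.6]
opening: 0.0578
gripper_force: 0.0
```

{"api": "play_rows", "payload": {"plan": [[0,0,-0.5,0,0,0],[0,0,-1.5,0,0,0],[0,0,-2.5,0,0,0],[0,0,-2.5,0,0,0],[0,0,-1.5,0,0,0],[0,0,-0.5,0,0,0],[0,0,0,0,0,0],[0,0,0,0,0,0]]}}

```text
clock: 10.98
tool_pos: [0.539, 0.1884, 0.149]
orientation: [-180.0, 0.0, -28.6]
force: [0.0, -0.4, 0.2]
opening: 0.0601
gripper_force: 0.0
```

```bash
cat > m4.py <<'E'
from h import *
import sys
o=get_obs(); print(o["clock"],o["tool_pos"],o["orientation"],o["force"],o["opening"])
T=R.from_euler("xyz",o["orientation"],degrees=True).as_matrix()
a=np.radians(-28.6); S=np.array([.5369,.1902,0]);X=np.array([np.cos(a),np.sin(a),0]);Y=np.array([-X[1],X[0],0])
for c in ("wrist","scene"):
    s=snapshot(c); f=s["frame"].astype(int); cv2.imwrite(f"pics/{c}_{sys.argv[1]}.png",s["frame"][:,:,::-1])
    r,g,b=f[...,0],f[...,1],f[...,2]; red=(r>130)&(r>g+70)&(r>b+70)
    q=proj(s,S+X*.066+[0,0,.038])[0]; m=blob(red,q); P=ray(s,pts(m).mean(0),.038)[0]
    print(c,m.sum(),q.round(1),pts(m).mean(0).round(1),P.round(4),"in seat",((P-S)@X*1000).round(1),((P-S)@Y*1000).round(1),"from tcp (cm, tool)",(T.T@(P-o["tool_pos"])*100).round(2))
E
python3 m4.py b
```

```text
10.9833 [0.53902606 0.18840484 0.14897435] [-1.79992193e+02  1.82134233e-02 -2.85897640e+01] [ 0.02429764 -0.44797215  0.17832141] 0.06010200817634118
wrist 1111 [279.3 126.1] [278.8 124.3] [0.5961 0.1583 0.038 ] in seat 67.2 0.3 from tcp (cm, tool) [ 6.46 -0.09 11.1 ]
scene 187 [303.3 326.8] [303.3 327. ] [0.5951 0.159  0.038 ] in seat 66.0 0.5 from tcp (cm, tool) [ 6.33 -0.1  11.1 ]
```

View pics/wrist_b.png

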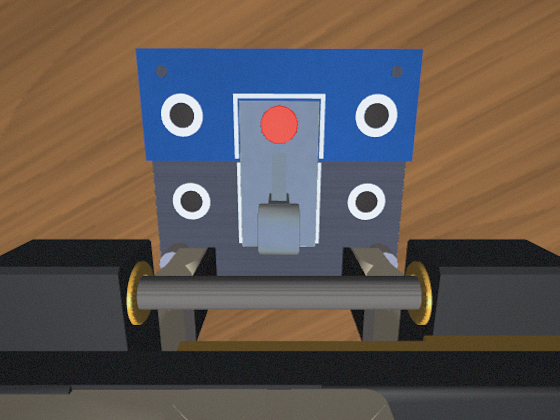

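The bracket sits centred inside the outline: foot columns 240–321 within the white lines at 235–324, red spot at (279,124). Next I'll close the gripper and move over the spot.

{"api": "play_rows", "payload": {"plan": [[0.8,0,0,0,0,0],[1.4,-0.05,0,0,0,0],[1.8,-0.05,0,0,0,0],[1.4,0,0,0,0,0],[0.8,0,0,0,0,0],[0.2,0,0,0,0,0],[0,0,0,0,0,0],[0,0,0,0,0,0],[0,0,0,0,0,0],[0,0,0,0,0,0],[0,0,0,0,0,0],[0,0,0,0,0,0]], "grip": 0}}

```text
clock: 12.08
tool_pos: [0.5958, 0.1591, 0.1495]
orientation: [-180.0, -0.0, -28.5]
force: [-0.1, -0.4, 0.1]
opening: 0.0005
gripper_force: 0.0
```

{"api": "play_rows", "payload": {"plan": [[0,0,1,0,0,0],[0,0,2,0,0,0],[0,0,2,0,0,0],[0,0,1.5,0,0,0],[0,0,1,0,0,0],[0,0,0.7,0,0,0],[0,0,0.3,0,0,0],[0,0,0,0,0,0],[0,0,0,0,0,0]]}}

```text
clock: 12.83
tool_pos: [0.5965, 0.1589, 0.0648]
orientation: [-180.0, -0.0, -28.6]
force: [-0.3, 0.5, 0.5]
opening: 0.0003
gripper_force: 0.0
```

{"api": "play_rows", "payload": {"plan": [[0,0,0.2,0,0,0],[0,0,0.2,0,0,0],[0,0,0.1,0,0,0],[0,0,0.1,0,0,0],[0,0,0.05,0,0,0],[0,0,0,0,0,0],[0,0,0,0,0,0]]}}

```text
clock: 13.42
tool_pos: [0.5961, 0.1587, 0.0578]
orientation: [-180.0, -0.0, -28.6]
force: [-0.9, 0.5, -0.1]
opening: -0.0
gripper_force: 0.0
```

{"api": "play_rows", "payload": {"plan": [[0,0,0.03,0,0,0],[0,0,0.03,0,0,0],[0,0,0,0,0,0],[0,0,0,0,0,0]]}}

```text
clock: 13.75
tool_pos: [0.5961, 0.1588, 0.0573]
orientation: [-180.0, -0.0, -28.6]
force: [-0.8, -0.1, 1.9]
opening: 0.0002
gripper_force: 1.2
```

Contact is starting, so I'll continue in 0.1–0.2 mm steps.

{"api": "play_rows", "payload": {"plan": [[0,0,0.02,0,0,0],[0,0,0,0,0,0],[0,0,0,0,0,0]]}}

```text
clock: 14.0
tool_pos: [0.5961, 0.1588, 0.0574]
orientation: [-180.0, -0.0, -28.6]
force: [-1.2, -0.2, 5.9]
opening: 0.0005
gripper_force: 2.7
```

{"api": "play_rows", "payload": {"plan": [[0,0,0.02,0,0,0],[0,0,0,0,0,0],[0,0,0,0,0,0]]}}

```text
clock: 14.25
tool_pos: [0.5961, 0.1587, 0.0573]
orientation: [-180.0, -0.0, -28.6]
force: [-1.3, -0.4, 7.5]
opening: 0.0001
gripper_force: 3.5
```

{"api": "play_rows", "payload": {"plan": [[0,0,0.02,0,0,0],[0,0,0,0,0,0],[0,0,0,0,0,0],[0,0,0,0,0,0]]}}

```text
clock: 14.58
tool_pos: [0.5961, 0.1588, 0.0573]
orientation: [-180.0, -0.0, -28.6]
force: [-2.5, -0.1, 9.0]
opening: 0.0004
gripper_force: 4.2
```

{"api": "play_rows", "payload": {"plan": [[0,0,0.01,0,0,0],[0,0,0,0,0,0],[0,0,0,0,0,0],[0,0,0,0,0,0],[0,0,0,0,0,0]]}}

```text
clock: 15.0
tool_pos: [0.5961, 0.1588, 0.0573]
orientation: [-180.0, -0.0, -28.6]
force: [-2.4, -1.0, 9.3]
opening: 0.0004
gripper_force: 4.6
```

{"api": "play_rows", "payload": {"plan": [[0,0,0.01,0,0,0],[0,0,0,0,0,0],[0,0,0,0,0,0],[0,0,0,0,0,0]]}}

```text
clock: 15.33
tool_pos: [0.5961, 0.1588, 0.0573]
orientation: [-180.0, -0.0, -28.6]
force: [-4.4, -0.8, 9.7]
opening: 0.0006
gripper_force: 5.0
```

{"api": "play_rows", "payload": {"plan": [[0,0,-0.1,0,0,0],[0,0,-0.4,0,0,0],[0,0,-1.5,0,0,0],[0,0,-2.5,0,0,0],[0,0,-2.5,0,0,0],[0,0,-2,0,0,0],[0,0,-1,0,0,0],[0,0,0,0,0,0],[-1.5,0,0,0,0,0],[-2.5,0,0,0,0,0],[-1.5,0,0,0,0,0],[-0.5,0,0,0,0,0],[0,0,0,0,0,0],[0,0,0,0,0,0]]}}

```text
clock: 16.5
tool_pos: [0.5432, 0.1877, 0.1561]
orientation: [180.0, 0.0, -28.5]
force: [-0.5, 0.2, 0.2]
opening: 0.0005
gripper_force: 0.0
```

```bash
python3 m4.py c
```

```text
16.5 [0.54319911 0.18770437 0.15605056] [ 1.79976544e+02  1.97892012e-03 -2.85082795e+01] [-0.48005843  0.16643514  0.18169946] 0.0005497490633432035
wrist 1039 [281.3 131.7] [280.8 130. ] [0.5961 0.1583 0.038 ] in seat 67.2 0.3 from tcp (cm, tool) [ 6.05  0.06 11.8 ]
scene 188 [303.3 326.8] [303.4 327. ] [0.595 0.159 0.038] in seat 65.9 0.5 from tcp (cm, tool) [ 5.92  0.04 11.8 ]
```

View pics/wrist_c.png

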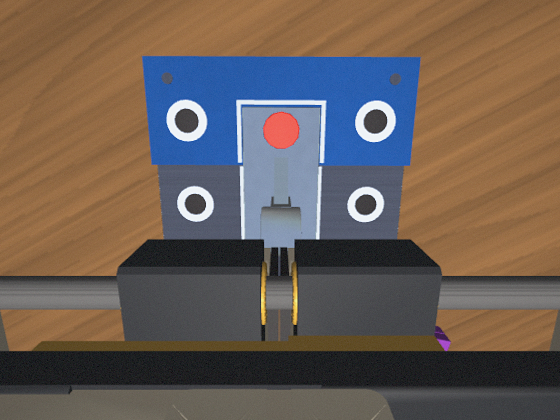

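The bracket has not moved: the spot is at (281,130) and the foot is still inside the outline. The gripper is clear, so I'll hand in.

```bash
python3 -c "
from plant import *
print(close_job())"
```

```text
the job is handed in; nothing more can be done
None
```

The grey bracket is in the white outline (within about 1 mm) and released; it didn't shift under a press of about 10 N on the red spot, the black bracket was left alone, and the job was handed in at about 16.6 s.

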